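# Run the feed trolley to the hutch mark

### The arm

A 6-joint arm with a two-finger parallel gripper is mounted at the origin on the work surface. World frame = base frame: x ahead of the robot, y to its left, z up, the work surface at z = 0. Lengths are in mm, angles in rad, forces in N, time in s.
With the tool pointing down it reaches from about 325 to 750 mm from the base axis. Payload 7.6 kg.
Tool frame: the origin (TCP) lies at the very end of the fingers, on their centre line; the grasp point (between the pads) lies 19 mm behind it; z points along the fingers, y is the line along which they close (so a half turn about z gives the same grasp; the last joint's range is limited). The gripper opens to 85 mm and grips with 20 to 120 N. Pads are 22 mm wide; open, the fingers measure 114 mm over their backs; the gripper's body (76 mm by 85 mm) begins 54 mm behind the grasp point. The pads swing forward as they close: fully open they stand 13 mm farther back than shut.
Start: joints at [1.036, 0.052, 1.401, -0, 1.689, -0.07], TCP at [235.316, 469.332, 231.323] pointing down, gripper open.
Joint ranges: [-2.9, 2.9], [-0.91, 2.17], [0.12, 2.37], [-1.06, 4.2], [0.26, 2.73], [-2.93, 2.93]. Speed limits (rad/s): [2.57, 2.57, 3.01, 3.14, 3.14, 3.14].

### API

Orientations are given as a unit quaternion [x, y, z, w].
In Python, from cell import r, vision gives the robot as it stands. The module is installed in compiled form; this text tells all that it offers.
- The arm moves only by the tool play_rows, never from a script. Its argument "increments" is a list of rows, each a list of 5 numbers: the shift along the tool's x, y, z in units of 40 mm (1.0 is 40 mm), then the turn about the tool's z in units of 5 degrees (1.0 is 5 degrees), then the closure, from -1 (fully open) to 1 (shut). A call has 1 to 10 rows; each row is the pose to reach, as a shift and turn from the pose commanded when the call began, along the tool's axes at that moment; what a row does not reach only later rows make up. A row lasts 1/12 s, in which the tool goes at most 41.7 mm and 7.16 degrees, less where a joint would pass 70% of its speed; a pose out of reach is approached as far as the arm can. A call with a gripper value outside its range is refused whole. The fingers move at their own pace and stop on an object; "force" is the grip in N (left out, the last holds). Time passes only in rows, so rows that repeat a pose let the fingers close. It gives the time, the measured TCP pose, the force, the opening and the grip force at its end, in the units of the state.
- r.sense(): the state, without advancing time (a new reading comes with each control period).
- vision.camera(name): name is "scene" or "top" or "wrist"; returns a dict with "image" (400x640x3 uint8, red, green, blue), "K" (3x3 intrinsics, pixels), "R" (3x3) and "t" (3): a world point X has camera coordinates R X + t; the wrist camera has in their place "T_tool_cam" (4x4, takes a point from camera to tool coordinates, whose origin is the TCP and whose axes are the flange's). Camera axes: x right, y down, z forward; pixel columns grow to the right and rows downward; lengths in mm; the calibration is good to about 2 mm. A picture is of the moment at which its call begins: read the wrist's pose just before it. There is no depth.
- r.job_done(): hands the job in; it is judged then, once.
The state is a dict: "t": time; "q": joint angles; "joint_velocities": joint speeds; "joint_efforts": joint torques, N m; "tcp_pos": TCP position; "ee_rot": TCP orientation; "force": force on the tool from outside, world axes, zero at the start; "ft_torque": the same for the moment, N m; "gripper_width": opening from 0.0 (shut) to 1.0 (fully open); "grip_force": force on a finger pad.
Only numpy, scipy, OpenCV 4.12 (cv2) and the standard library are available. Lean on these libraries where they do the work, as an engineer would, in place of code of your own. Each camera call takes 0.05 s, during which the arm holds its last target. There are 200 camera calls.

### The job

Roll the feed trolley along its rails by its two orange bumpers only: take it past the green plate at the rail joint briskly, at 10 cm/s or faster so that the rollers do not drop in, then brake it gently, without knocking the bumpers, and bring it to rest with its red pointer level with the black line on the yellow post, never letting it strike the end stop. It rolls very freely, so slow it in time; leave it standing still at the mark with the gripper clear of it, and leave the hay ball, the blue bowl and the pellet jar where they stand.

Things in the scene. Friction and masses are not known exactly. Their poses are not given: they have to be found in the camera images.
- track: Fixed wooden track board 190 x 960 mm, 12 mm thick, with two aluminium rails. Origin at table level on its centreline; y points along the rails towards the end stop, x across, z up. The trolley's nose meets the black pad of the steel end stop when trolley is at y = 230 mm in this frame; it cannot roll back behind y = -190 mm.
- trolley: Trolley rolling along the track's y axis only, 421 mm long, 152 wide. Origin at table level in the centre of its open bay, axes as the track's. Mass 3.0 kg nominal (hidden, varies by about a third); drag 0.5 N per m/s plus 0.015 N dry friction: it coasts with a time constant of about 6 s. Bay: 170 mm long between two bumpers, 108 mm wide between side beams 48 mm high, floor 12 mm above the table.
- joint_plate (a point): Middle of the bright green plate, 26 x 50 mm, flat on the +x edge of the track board, that marks the joint in the rails; at (81, -25, 15) mm in the track's frame. The red pointer passes it between y = -50 and 0 mm there, at 0.10 m/s or more. The pointer starts 80 to 140 mm short of the plate and the mark lies 130 to 190 mm beyond it.
- bumper_front (a point): Middle of the bay-side face of the front orange bumper, a round bar 28 mm thick and 130 mm long across the track, axis 70 mm above the table; at (0, 85, 70) mm in the trolley's frame. A tool standing in the bay pushes it in +y to drive the trolley towards the end stop. Over 10 N on a bumper is a hard knock: meet it at under 30 mm/s relative speed, then push.
- bumper_rear (a point): The same on the rear orange bumper, at (0, -85, 70) mm in the trolley's frame. A tool standing in the bay holds against it to brake the trolley or pushes it in -y to drive it back.
- trolley_deck: The rest of the trolley, not to be touched; origin and axes of trolley. Grey side beams; blue ballast box behind the rear bumper (y -187 to -97 mm, top 82 mm); blue cross board and white litter pan ahead of the front one (y 97 to 234 mm, top 84 mm), with a stoneware bowl fixed in it, 100 mm wide, rim 96 mm above the table. The bumpers stand 12 mm proud of the blue boards.
- pointer (a point): Tip of the red pointer on the trolley's +x side, at (102, 0, 40) mm in the trolley's frame, so level along the track with the middle of the bay.
- mark: Yellow post with a black line over its middle, 50 x 34 x 50 mm high, fixed beside the track on its +x side. Origin at table level on the black line, in the face towards the track; axes parallel to the track's. The pointer is at the mark when at y = 0 in this frame. From there the trolley has 40 to 100 mm left before the end stop.
- hay_ball: Bystander: green hay ball with wicker-look bands, 92 mm wide, 78 mm high, flat foot. Origin under its centre, on the table.
- spare_bowl: Bystander: blue stoneware bowl, 100 mm wide, 55 mm high. Origin under its centre.
- pellet_jar: Bystander: pellet jar, 80 mm wide, 130 mm high. Origin under its centre.
Things that resemble listed ones, but are neither listed nor needed, are in the scene too. Leave any brown or turquoise look-alike of the mark alone.

How it is judged:
By the outcome, as a careful person would: the job done as asked, in the order asked, and still so for the second after the job is handed in, with the robot touching nothing.
It also fails if it takes over 35 s, if anything falls off the work surface, if the arm or the gripper's body presses on something with over 40 N, if the wrist force passes 120 N, or if a joint passes its speed limit or range.

## Working session

There is one attempt and no reset: what is moved stays moved. The work goes in short steps, Python scripts to look and compute and a tool call to move; the robot and the scene stay as the last step left them, time stands still between calls to the robot, and variables do not carry over. Pictures are saved under pics/ and viewed, at most 10 in all, crops included, and the job is handed in when it is done.

Besides the shell and the picture viewer there is one more tool, called after ">>>" by a JSON object that holds its "op" and its "data". play_rows: Moves the arm, as the interface text tells. Its arguments: {"type":"object","properties":{"increments":{"type":"array"},"force":{"type":"number"}},"required":["increments"]}

```bash
mkdir -p pics; python3 - <<'E'
from cell import r, vision
import cv2,numpy as np,pickle
s=r.sense();print(s)
d={}
for n in("scene","top"):
    c=vision.camera(n);d[n]=c;cv2.imwrite(f"pics/{n}0.png",c["image"][:,:,::-1]);print(n,c["K"],c["R"],c["t"])
pickle.dump(d,open("v0.pkl","wb"))
E
```

```text
{'t': 0.0, 'q': array([ 1.03570183e+00,  5.28648928e-02,  1.40174463e+00,  1.44323436e-05,
        1.68857897e+00, -7.03060200e-02]), 'joint_velocities': array([-0.00060277,  0.00042749,  0.00121199, -0.00034587,  0.00144559,
       -0.00053091]), 'joint_efforts': array([ 2.38789158e-03, -3.81649375e+01, -3.60209942e+01,  2.36500882e-04,
        5.82292909e-03, -1.37704691e-05]), 'tcp_pos': array([235.14809427, 469.05813451, 230.44764844]), 'ee_rot': array([ 2.30307164e-01,  9.73117657e-01, -7.59507622e-04, -2.44700446e-04]), 'force': array([-0.31518919, -0.06830852, -0.32622633]), 'ft_torque': array([-0.02038316, -0.05388701,  0.00488681]), 'grip_force': 0.0, 'gripper_width': 0.9973139876018156}
scene [[401.2651065    0.         321.11926802]
 [  0.         401.2651065  197.57875259]
 [  0.           0.           1.        ]] [[ 0.6537583   0.75668572 -0.00517749]
 [ 0.54814088 -0.47827539 -0.68614446]
 [-0.52167198  0.44573464 -0.72744689]] [-425.70139289 -307.35460947 1306.60880077]
top [[456.58042588   0.         331.27980993]
 [  0.         456.58042588 201.06127951]
 [  0.           0.           1.        ]] [[-0.02177368 -0.9995247   0.02182384]
 [-0.99091393  0.01867791 -0.13319426]
 [ 0.13272332 -0.02452567 -0.99084964]] [  -5.11860526  625.34860156 1113.22464048]
```

View pics/scene0.png

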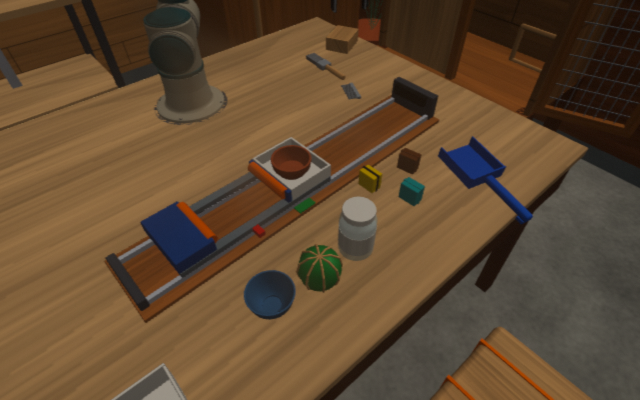

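View pics/top0.png

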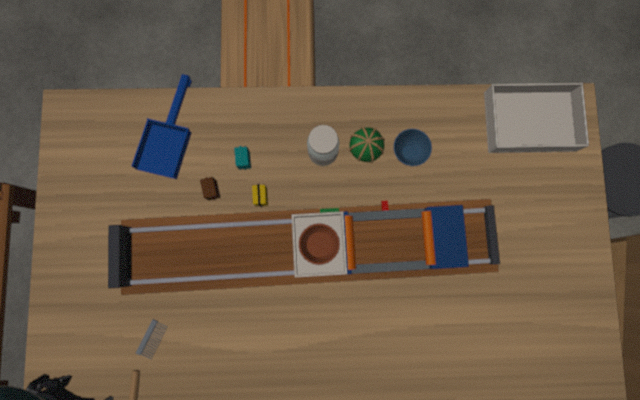

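The top view shows the track running along world ±y, with the end stop at the left (118,256). The orange bumpers are at (350,242) and (430,237), the red pointer at (385,205), the green plate at (330,211) and the yellow post with its black line at (259,195).

Look-alikes for the mark are brown (209,188) and turquoise (242,157). The choice is the yellow post at (259,195). I'll check it in a crop.

```bash
cat > h.py <<'E'
import cv2,numpy as np
def ray(c,uv,z):
    d=c["R"].T@np.linalg.solve(c["K"],[uv[0],uv[1],1.]); o=-c["R"].T@c["t"]
    return o+d*(z-o[2])/d[2]
HSV=dict(yellow=((22,150,90),(34,255,255)),red=((0,190,120),(3,255,255)),red2=((176,190,120),(180,255,255)),green=((50,150,60),(75,255,255)),orange=((5,215,150),(14,255,255)))
def blobs(im,k,box,amin=8):
    h=cv2.cvtColor(im,cv2.COLOR_RGB2HSV); m=cv2.inRange(h,*map(np.array,HSV[k]))
    b=np.zeros_like(m);x0,y0,x1,y1=box;b[y0:y1,x0:x1]=m[y0:y1,x0:x1]
    n,l,s,c=cv2.connectedComponentsWithStats(b)
    return [(s[i].tolist(),c[i].round(2)) for i in range(1,n) if s[i,4]>=amin]
E
python3 - <<'E'
import pickle
from h import *
d=pickle.load(open("v0.pkl","rb"))
for n,box in(("top",(100,170,500,300)),("scene",(100,70,450,320))):
    for k,z in(("yellow",50),("red",40),("red2",40),("green",15),("orange",84)):
        for s,c in blobs(d[n]["image"],k,box): print(n,k,s,c,ray(d[n],c,z).round(1))
a=d["top"]["image"][180:225,235:400,::-1];b=d["scene"]["image"][155:245,240:405,::-1]
cv2.imwrite("pics/crop.png",cv2.resize(np.vstack([a,b]),None,fx=4,fy=4,interpolation=cv2.INTER_CUBIC))
E
```

```text
top yellow [252, 185, 6, 20, 105] [254.66 194.18] [645.1 174.2  50. ]
top yellow [259, 185, 7, 19, 114] [262.33 193.85] [645.5 155.   50. ]
top red [382, 201, 6, 9, 38] [384.47 205.5 ] [ 611.5 -152.6   40. ]
top green [321, 209, 17, 3, 25] [328.92 209.64] [606.5 -11.9  15. ]
top orange [426, 212, 4, 5, 9] [427.44 213.89] [ 583.5 -250.6   84. ]
top orange [346, 217, 3, 11, 19] [347.11 222.21] [567. -54.  84.]
top orange [427, 218, 4, 14, 28] [428.46 223.89] [ 559.  -251.9   84. ]
top orange [347, 229, 3, 13, 21] [347.9  236.05] [533.5 -55.   84. ]
top orange [427, 237, 7, 27, 58] [430.36 250.93] [ 493.6 -253.2   84. ]
top orange [348, 243, 3, 13, 21] [348.57 249.14] [502.1 -55.8  84. ]
top orange [427, 257, 2, 7, 9] [427.78 259.89] [ 472.3 -245.9   84. ]
top orange [349, 259, 2, 9, 15] [349.47 262.8 ] [469.5 -57.1  84. ]
scene yellow [366, 165, 16, 11, 58] [373.76 170.  ] [650.4 176.   50. ]
scene yellow [360, 168, 17, 12, 84] [368.26 173.61] [650.6 156.2  50. ]
scene red [254, 225, 10, 9, 46] [258.26 229.  ] [ 609.  -148.3   40. ]
scene green [295, 199, 20, 14, 133] [304.34 205.11] [602.6 -11.9  15. ]
scene green [309, 247, 8, 6, 24] [312.96 249.25] [717.1 -80.7  15. ]
scene green [319, 246, 7, 6, 25] [321.32 247.76] [726.2 -64.1  15. ]
scene green [324, 249, 12, 6, 42] [329.64 251.74] [746.3 -57.4  15. ]
scene green [306, 253, 8, 4, 15] [309.13 254.73] [722.9 -96.4  15. ]
scene green [327, 257, 14, 16, 87] [335.45 262.55] [775.6 -66.8  15. ]
scene green [307, 259, 8, 7, 26] [309.73 262.27] [ 738.8 -108.    15. ]
scene green [313, 261, 7, 11, 44] [316.61 266.89] [ 757.5 -104.4   15. ]
scene green [322, 260, 13, 16, 102] [327.79 268.81] [776.7 -89.7  15. ]
scene orange [253, 163, 33, 26, 62] [269.71 176.27] [527.8 -53.1  84. ]
scene orange [179, 202, 34, 34, 198] [195.69 218.85] [ 530.9 -249.7   84. ]
```

View pics/crop.png

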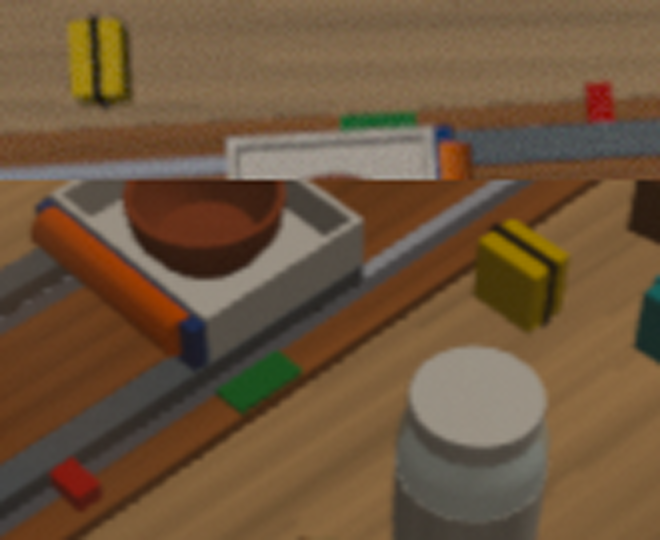

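The crop confirms the choices. The yellow post with the black line is near crop (97,60), the green plate is partly hidden in the top view but whole in the scene view, and the red pointer stands short of the plate. Next I'll measure the track direction precisely.

```bash
cat >> h.py <<'E'
def edge(c,rows=(255,310),cols=range(135,480,5)):
    # lower board edge (near robot), brown->tan: strongest saturation-drop per column
    h=cv2.GaussianBlur(cv2.cvtColor(c["image"],cv2.COLOR_RGB2HSV)[:,:,2].astype(np.float32),(5,5),0)
    p=[]
    for u in cols:
        g=np.diff(h[rows[0]:rows[1],u]); v=rows[0]+len(g)-1
        k=np.where(g[::-1]>6)[0]
        if len(k): 
            i=len(g)-1-k[0]; p.append(ray(c,(u,i+rows[0]+.5),12)[:2])
    return np.array(p)
E
python3 - <<'E'
import pickle
from h import *
d=pickle.load(open("v0.pkl","rb"));c=d["top"]
p=edge(c)
for _ in range(4):
    k=np.polyfit(p[:,1],p[:,0],1); e=p[:,0]-np.polyval(k,p[:,1]); p=p[abs(e)<max(2*np.median(abs(e)),2)]
print("near edge slope,x0",k,len(p),e.std())
# black line of the post, dark pixels between yellow halves, both views
for n,box in(("top",(250,183,272,206)),("scene",(355,160,386,192))):
    im=d[n]["image"];x0,y0,x1,y1=box;g=im[y0:y1,x0:x1].max(2);v,u=np.where(g<45)
    print(n,len(u),u.mean()+x0,v.mean()+y0,ray(d[n],(u.mean()+x0,v.mean()+y0),50).round(1))
# triangulate pointer, green & bumpers between the views
def tri(a,b):
    A=[];
    P=[d[n]["K"]@np.c_[d[n]["R"],d[n]["t"]] for n in("top","scene")]
    X=cv2.triangulatePoints(P[0],P[1],np.array(a,float).reshape(2,1),np.array(b,float).reshape(2,1));return (X[:3]/X[3]).ravel().round(1)
print("pointer",tri((384.5,205.5),(258.3,229)),"post",tri((258.5,194),(371,171.8)))
E
```

```text
near edge slope,x0 [-3.75566566e-02  4.20179715e+02] 67 0.7536047583179418
top 7 258.85714285714283 196.28571428571428 [639.5 163.7  50. ]
scene 20 374.25 176.85 [668.5 159.   50. ]
pointer [ 611.5 -151.1   44.3] post [647.1 166.4  46.9]
```

>>> {"op": "play_rows", "data": {"increments": [[-0.6,-0.5,0,-0.5,-1],[-1.3,-1.0,0,-1.1,-1],[-2.0,-1.6,0,-1.7,-1],[-2.7,-2.2,0,-2.3,-1],[-3.4,-2.7,0,-2.9,-1],[-4.1,-3.3,0,-3.5,-1],[-4.8,-3.9,0,-4.1,-1],[-5.5,-4.4,0,-4.7,-1],[-6.2,-5.0,0,-5.3,-1],[-6.7,-5.4,0,-5.75,-1]], "force": 120}}

```text
t: 0.93
tcp_pos: [378.5, 153.6, 231.0]
ee_rot: [-0.019, 1.0, -0.0, -0.0]
force: [0.4, 0.2, -0.2]
gripper_width: 1.006
grip_force: 0.0
```

```bash
cat >> h.py <<'E'
from scipy.spatial.transform import Rotation as Ro
A=0.0376; yh=np.array([-A,1,0])/np.hypot(1,A); xh=np.array([1,A,0])/np.hypot(1,A)
def st(r,goal=None):
    s=r.sense();M=Ro.from_quat(s["ee_rot"]).as_matrix();p=s["tcp_pos"]
    print("t",s["t"],"s",round(p@yh,1),"x",round(p@xh,1),"z",p[2].round(1),"F",(s["force"]@yh).round(2),s["force"].round(2),"w",s["gripper_width"])
    print("turn err deg",np.degrees(np.arctan2(M[:,1]@xh,M[:,1]@yh)).round(2))
    if goal is not None: # goal = (cross, s, z)
        g=goal[0]*xh+goal[1]*yh+np.array([0,0,goal[2]]); print("units",(M.T@(g-p)/40).round(3))
E
python3 -c "
from cell import r
from h import *
st(r,(514,-173.6,231))"
```

```text
t 0.9333 s 139.3 x 384.0 z 231.0 F 0.18 [ 0.39  0.19 -0.17] w 1.0055926693940922
turn err deg -0.04
units [-3.244e+00 -7.825e+00  5.000e-03]
```

>>> {"op": "play_rows", "data": {"increments": [[-0.3,-0.8,0,0,-1],[-0.6,-1.6,0,0,-1],[-0.9,-2.4,0,0,-1],[-1.2,-3.2,0,0,-1],[-1.6,-4.0,0,0,-1],[-2.0,-4.8,0,0,-1],[-2.4,-5.6,0,0,-1],[-2.8,-6.4,0,0,-1],[-3.1,-7.2,0,0,-1],[-3.24,-7.8,0,0,-1]]}}

```text
t: 1.77
tcp_pos: [519.6, -153.3, 230.2]
ee_rot: [-0.018, 1.0, 0.0, -0.001]
force: [0.4, 0.1, -0.2]
gripper_width: 1.0
grip_force: 0.0
```

```bash
python3 -c "
from cell import r,vision
from h import *
st(r,(514,-173.6,40))
cv2.imwrite('pics/s1.png',vision.camera('scene')['image'][100:300,100:400,::-1].repeat(2,0).repeat(2,1))"
```

```text
t 1.7667 s -172.7 x 513.5 z 230.2 F 0.09 [ 0.4  0.1 -0.2] w 1.000345280682593
turn err deg 0.1
units [-0.018 -0.023  4.756]
```

View pics/s1.png

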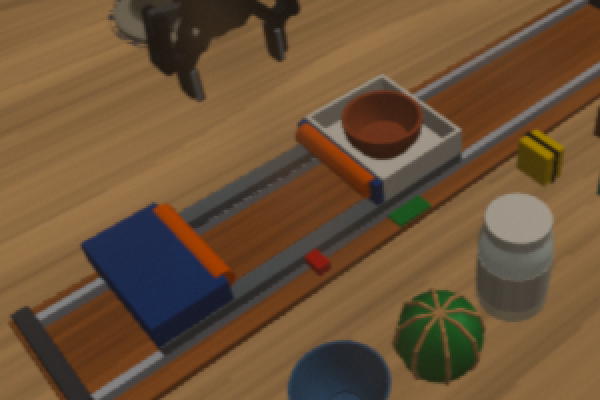

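The gripper is open above the bay with its fingers lined up along the track; the trolley hasn't moved. Next I'll descend into the bay.

>>> {"op": "play_rows", "data": {"increments": [[0,0,0.4,0,-1],[0,0,1.0,0,-1],[0,0,1.7,0,-1],[0,0,2.4,0,-1],[0,0,3.1,0,-1],[0,0,3.7,0,-1],[0,0,4.2,0,-1],[0,0,4.5,0,-1],[0,0,4.7,0,-1],[0,0,4.75,0,-1]]}}

```text
t: 2.65
tcp_pos: [518.6, -150.6, 40.1]
ee_rot: [-0.018, 1.0, 0.0, -0.001]
force: [-1.0, -0.0, 0.2]
gripper_width: 0.997
grip_force: 0.0
```

```bash
python3 -c "
from cell import r,vision
from h import *
st(r,(514,-173.6,40))
cv2.imwrite('pics/s2.png',vision.camera('scene')['image'][120:300,100:340,::-1].repeat(3,0).repeat(3,1))"
```

```text
t 2.65 s -170.0 x 512.6 z 40.1 F 0.02 [-1.01 -0.02  0.17] w 0.9968527620108119
turn err deg 0.04
units [-0.036 -0.09   0.003]
```

View pics/s2.png

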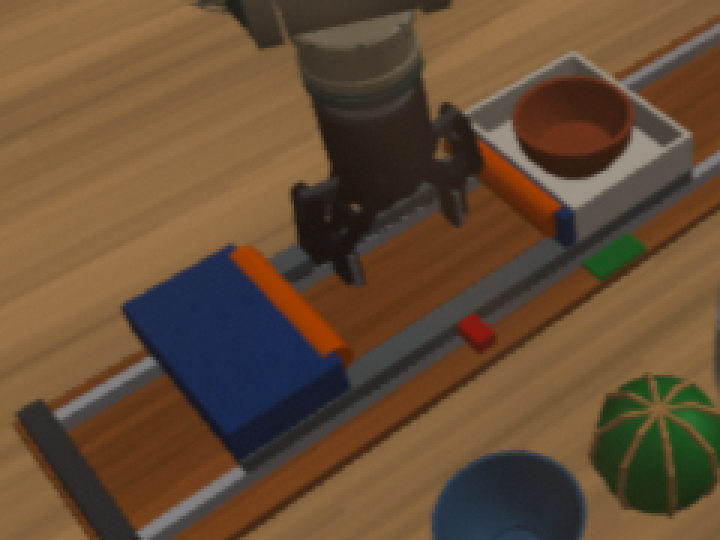

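The gripper is in the bay, its fingers clear of both bumpers and nothing touched. Now I'll creep towards the front bumper.

>>> {"op": "play_rows", "data": {"increments": [[0,0.08,0,0,-1],[0,0.17,0,0,-1],[0,0.25,0,0,-1],[0,0.31,0,0,-1],[0,0.35,0,0,-1],[0,0.39,0,0,-1],[0,0.43,0,0,-1],[0,0.47,0,0,-1],[0,0.51,0,0,-1],[0,0.55,0,0,-1]]}}

```text
t: 3.53
tcp_pos: [518.3, -128.8, 41.3]
ee_rot: [-0.018, 1.0, 0.0, -0.0]
force: [0.2, -0.1, 0.1]
gripper_width: 1.001
grip_force: 0.0
```

```bash
cat >> h.py <<'E'
def ptr(c,n):
    b=[x for k in("red","red2") for x in blobs(c["image"],k,(100,70,450,320) if n=="scene" else (200,170,500,230),4)]
    for s,m in b: print(n,"red",s,m,"s",round(ray(c,m,40)@yh,1))
E
python3 -c "
from cell import r
from h import *
st(r)"
```

```text
t 3.5333 s -148.2 x 513.1 z 41.3 F -0.14 [ 0.2  -0.13  0.06] w 1.0009662931940482
turn err deg 0.04
```

>>> {"op": "play_rows", "data": {"increments": [[0,0.04,0,0,-1],[0,0.08,0,0,-1],[0,0.12,0,0,-1]]}}

```text
t: 3.78
tcp_pos: [518.1, -124.0, 41.3]
ee_rot: [-0.018, 1.0, 0.0, 0.0]
force: [-1.0, 0.2, -0.1]
gripper_width: 1.001
grip_force: 0.0
```

```bash
python3 -c "
from cell import r
from h import *
st(r)"
```

```text
t 3.7833 s -143.4 x 513.1 z 41.3 F 0.24 [-1.01  0.2  -0.09] w 1.0005830031835365
turn err deg 0.04
```

>>> {"op": "play_rows", "data": {"increments": [[0,0.04,0,0,-1],[0,0.08,0,0,-1],[0,0.12,0,0,-1]]}}

```text
t: 4.03
tcp_pos: [517.9, -119.1, 41.3]
ee_rot: [-0.018, 1.0, 0.0, 0.0]
force: [-0.0, 0.1, 0.1]
gripper_width: 1.0
grip_force: 0.0
```

```bash
python3 -c "
from cell import r,vision
from h import *
st(r)
c=vision.camera('scene');ptr(c,'scene');c=vision.camera('top');ptr(c,'top');st(r)"
```

```text
t 4.0333 s -138.5 x 513.1 z 41.3 F 0.14 [-0.02  0.14  0.06] w 0.9999604282513642
turn err deg 0.04
scene red [257, 223, 10, 9, 50] [261.44 227.02] s -162.5
top red [378, 202, 6, 8, 41] [380.61 205.51] s -165.7
t 4.1333 s -138.4 x 513.1 z 41.3 F 0.0 [ 0.3   0.01 -0.91] w 0.9984474582668141
turn err deg 0.02
```

```bash
python3 -c "
from cell import r,vision
from h import *
for _ in range(3):
    print(r.sense()['t']);c=vision.camera('scene');ptr(c,'scene')
st(r)"
```

```text
4.1333
scene red [257, 223, 11, 8, 51] [262.08 226.49] s -160.5
4.1833
scene red [258, 223, 10, 8, 49] [262.51 226.29] s -159.5
4.2333
scene red [258, 222, 10, 9, 50] [262.6  226.14] s -159.1
t 4.2833 s -138.7 x 513.1 z 41.3 F -0.33 [-0.11 -0.33 -0.13] w 1.0030365032652333
turn err deg 0.03
```

>>> {"op": "play_rows", "data": {"increments": [[0,0.06,0,0,-1],[0,0.145,0,0,-1],[0,0.23,0,0,-1],[0,0.315,0,0,-1],[0,0.43,0,0,-1],[0,0.575,0,0,-1],[0,0.755,0,0,-1],[0,0.97,0,0,-1],[0,1.225,0,0,-1],[0,1.51,0,0,-1]]}}

```text
t: 5.12
tcp_pos: [515.6, -57.9, 41.3]
ee_rot: [-0.018, 1.0, 0.0, 0.0]
force: [-0.5, -0.7, -1.0]
gripper_width: 0.999
grip_force: 0.0
```

```bash
python3 -c "
from cell import r
from h import *
st(r)"
```

```text
t 5.1167 s -77.2 x 513.1 z 41.3 F -0.73 [-0.46 -0.75 -0.96] w 0.9991990878848817
turn err deg 0.04
```

```bash
python3 -c "
from cell import r,vision
from h import *
for _ in range(3):
    print(r.sense()['t']);c=vision.camera('scene');ptr(c,'scene')
st(r)"
```

```text
5.1167
scene red [277, 209, 11, 9, 51] [282.24 213.14] s -102.5
5.1667
scene red [280, 208, 10, 8, 46] [284.59 211.52] s -95.4
5.2167
scene red [283, 206, 10, 8, 46] [287.28 209.87] s -87.6
t 5.2667 s -77.2 x 513.2 z 41.3 F 0.2 [ 0.19  0.21 -0.79] w 1.0016214029222108
turn err deg -0.07
```

>>> {"op": "play_rows", "data": {"increments": [[0,0.125,0,0,-1],[0,0.3125,0,0,-1],[0,0.54,0,0,-1],[0,0.78,0,0,-1],[0,1.02,0,0,-1],[0,1.255,0,0,-1],[0,1.4825,0,0,-1],[0,1.7075,0,0,-1],[0,1.93,0,0,-1],[0,2.145,0,0,-1]]}}

```text
t: 6.1
tcp_pos: [512.5, 27.8, 41.3]
ee_rot: [-0.019, 1.0, 0.0, 0.0]
force: [-0.1, -0.2, 0.2]
gripper_width: 0.998
grip_force: 0.0
```

```bash
python3 -c "
from cell import r
from h import *
st(r)"
```

```text
t 6.1 s 8.5 x 513.2 z 41.3 F -0.16 [-0.05 -0.16  0.24] w 0.997737422182873
turn err deg 0.02
```

>>> {"op": "play_rows", "data": {"increments": [[0,0.215,0,0,-1],[0,0.425,0,0,-1],[0,0.63,0,0,-1],[0,0.83,0,0,-1]]}}

```text
t: 6.43
tcp_pos: [511.3, 60.8, 41.3]
ee_rot: [-0.018, 1.0, 0.0, 0.0]
force: [-0.3, -0.3, -0.4]
gripper_width: 1.0
grip_force: 0.0
```

```bash
python3 -c "
from cell import r
from h import *
st(r)"
```

```text
t 6.4333 s 41.5 x 513.2 z 41.3 F -0.29 [-0.27 -0.3  -0.36] w 0.9999422432644581
turn err deg 0.03
```

>>> {"op": "play_rows", "data": {"increments": [[0,0.196,0,0,-1],[0,0.385,0,0,-1],[0,0.548,0,0,-1],[0,0.681,0,0,-1],[0,0.785,0,0,-1]]}}

```text
t: 6.85
tcp_pos: [510.2, 92.0, 41.3]
ee_rot: [-0.019, 1.0, 0.0, 0.0]
force: [0.2, 0.6, -0.6]
gripper_width: 1.002
grip_force: 0.0
```

```bash
python3 -c "
from cell import r
from h import *
st(r)"
```

```text
t 6.85 s 72.8 x 513.3 z 41.3 F 0.64 [ 0.25  0.65 -0.56] w 1.002104714489659
turn err deg 0.02
```

>>> {"op": "play_rows", "data": {"increments": [[0,0.083,0,0,-1],[0,0.146,0,0,-1],[0,0.192,0,0,-1]]}}

```text
t: 7.1
tcp_pos: [509.9, 99.2, 41.3]
ee_rot: [-0.018, 1.0, -0.0, 0.0]
force: [0.4, -1.1, 0.1]
gripper_width: 1.002
grip_force: 0.0
```

```bash
python3 -c "
from cell import r,vision
from h import *
st(r)
for _ in range(2):
    print(r.sense()['t']);c=vision.camera('scene');ptr(c,'scene')
st(r)"
```

```text
t 7.1 s 79.9 x 513.2 z 41.3 F -1.13 [ 0.43 -1.11  0.07] w 1.00186619567295
turn err deg 0.04
7.1
scene red [344, 167, 9, 6, 34] [348.09 169.65] s 113.5
7.15
scene red [344, 167, 9, 6, 33] [348.18 169.48] s 114.1
t 7.2 s 80.0 x 513.3 z 41.3 F 0.16 [ 0.53  0.18 -0.42] w 1.0027435081388314
turn err deg 0.03
```

```bash
python3 -c "
from cell import r,vision
from h import *
for _ in range(4):
    print(r.sense()['t']);c=vision.camera('scene');ptr(c,'scene');
c=vision.camera('top');ptr(c,'top')"
```

```text
7.2
scene red [344, 167, 9, 6, 34] [348.09 169.65] s 113.5
7.25
scene red [344, 167, 9, 6, 32] [347.88 169.66] s 113.1
7.3
scene red [344, 167, 9, 6, 31] [347.81 169.84] s 112.5
7.35
scene red [344, 167, 9, 7, 32] [347.84 169.94] s 112.3
top red [271, 207, 6, 9, 45] [273.56 211.13] s 105.4
```

>>> {"op": "play_rows", "data": {"increments": [[0,0.075,0,0,-1],[0,0.2,0,0,-1],[0,0.35,0,0,-1],[0,0.5,0,0,-1],[0,0.65,0,0,-1],[0,0.775,0,0,-1],[0,0.875,0,0,-1],[0,0.95,0,0,-1],[0,1.0,0,0,-1],[0,1.025,0,0,-1]]}}

```text
t: 8.28
tcp_pos: [508.4, 140.3, 41.3]
ee_rot: [-0.019, 1.0, 0.0, 0.0]
force: [-0.9, -0.4, 0.7]
gripper_width: 1.004
grip_force: 0.0
```

```bash
python3 -c "
from cell import r,vision
from h import *
st(r)
for _ in range(2):
    print(r.sense()['t']);c=vision.camera('scene');ptr(c,'scene')
    cv2.imwrite('pics/s3.png',c['image'][100:280,220:460,::-1].repeat(3,0).repeat(3,1))
    c=vision.camera('top');ptr(c,'top')
"
```

```text
t 8.2833 s 121.1 x 513.3 z 41.3 F -0.4 [-0.9  -0.43  0.71] w 1.004098732135172
turn err deg 0.02
8.2833
scene red [342, 168, 9, 7, 35] [346.09 170.86] s 106.6
top red [273, 207, 6, 8, 33] [275.7  210.52] s 100.0
8.3833
scene red [342, 168, 9, 7, 34] [345.97 170.85] s 106.4
top red [273, 207, 6, 8, 28] [275.64 210.18] s 100.1
```

View pics/s3.png

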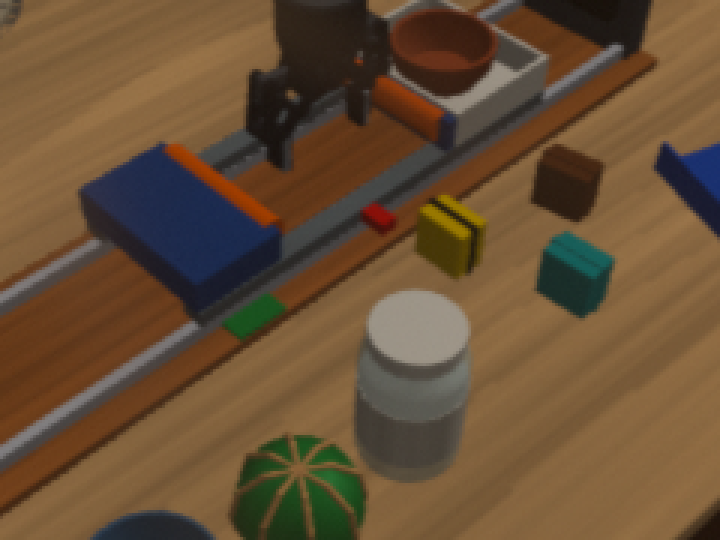

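The picture shows the trolley past the green plate with its red pointer at crop (378,217), about 35 mm short of the black line at (458,220). It is almost still, and the bystanders are untouched. Next I'll triangulate the gap that remains.

```bash
cat >> h.py <<'E'
def tri(d,a,b):
    P=[d[n]["K"]@np.c_[d[n]["R"],d[n]["t"]] for n in("top","scene")]
    X=cv2.triangulatePoints(P[0],P[1],np.array(a,float).reshape(2,1),np.array(b,float).reshape(2,1));return (X[:3]/X[3]).ravel()
def quad(c,k,box):
    im=cv2.resize(c["image"],None,fx=4,fy=4,interpolation=cv2.INTER_CUBIC)
    h=cv2.cvtColor(im,cv2.COLOR_RGB2HSV);m=cv2.inRange(h,*map(np.array,HSV[k]))
    if k=="red": m|=cv2.inRange(h,np.array((174,150,90)),np.array((180,255,255)))|cv2.inRange(h,np.array((0,150,90)),np.array((3,255,255)))
    b=np.zeros_like(m);x0,y0,x1,y1=[4*v for v in box];b[y0:y1,x0:x1]=m[y0:y1,x0:x1]
    v,u=np.where(b);p=np.c_[(u-1.5)/4,(v-1.5)/4];return p
E
python3 - <<'E'
from cell import r,vision
from h import *
d={n:vision.camera(n) for n in("top","scene")}
B={"top":(245,180,300,225),"scene":(335,155,390,195)}
q={(n,k):quad(d[n],k,B[n]) for n in B for k in("red","yellow")}
for (n,k),p in q.items(): print(n,k,len(p),p.mean(0).round(2),p.min(0),p.max(0))
a=tri(d,q["top","red"].mean(0),q["scene","red"].mean(0));print("ptr",a.round(1),a@yh)
# along-track extents in each view at top-face heights
for n in B:
    for k,z in(("red",44),("yellow",50)):
        P=np.array([ray(d[n],x,z) for x in q[n,k]]);s=P@yh;x=P@xh
        print(n,k,"s pct",np.percentile(s,[2,50,98]).round(1),"x",np.percentile(x,[2,98]).round(1))
E
```

```text
top red 632 [275.64 210.63] [272.875 206.625] [278.625 214.625]
top yellow 3517 [258.59 194.14] [251.625 184.125] [265.375 204.625]
scene red 768 [345.72 171.02] [340.125 167.375] [350.875 174.625]
scene yellow 2340 [370.73 172.57] [359.625 164.875] [381.375 191.375]
ptr [603.3 122.7  46.1] 99.98531512817095
top red s pct [ 93.1  99.9 106.1] x [598.2 616.6]
top yellow s pct [124.  137.6 156.1] x [627.  674.3]
scene red s pct [ 94.3 102.2 110.7] x [593.5 619.7]
scene yellow s pct [124.  136.4 156.4] x [632.3 693.5]
```

>>> {"op": "play_rows", "data": {"increments": [[0,0.03,0,0,-1],[0,0.06,0,0,-1],[0,0.09,0,0,-1],[0,0.12,0,0,-1],[0,0.15,0,0,-1],[0,0.18,0,0,-1],[0,0.21,0,0,-1],[0,0.24,0,0,-1],[0,0.27,0,0,-1],[0,0.3,0,0,-1]]}}

```text
t: 9.42
tcp_pos: [507.9, 152.2, 41.3]
ee_rot: [-0.019, 1.0, 0.0, 0.0]
force: [1.1, -0.3, -0.1]
gripper_width: 1.003
grip_force: 0.0
```

```bash
cat > m.py <<'E'
from cell import r,vision
from h import *
import sys
for i in range(int(sys.argv[1])):
    s=r.sense();c=vision.camera("top")
    B=(235,180,300,225);R=np.array([ray(c,x,44) for x in quad(c,"red",B)])@yh;Y=np.array([ray(c,x,50) for x in quad(c,"yellow",B)])@yh
    print("t",s["t"],"tool",round(s["tcp_pos"]@yh,1),"ptr",np.percentile(R,[2,98]).mean().round(2),R.mean().round(2),"mark",np.percentile(Y,[2,98]).mean().round(2))
E
python3 m.py 3
```

```text
t 9.4167 tool 133.0 ptr 103.69 103.78 mark 140.04
t 9.4667 tool 133.1 ptr 104.69 104.56 mark 140.03
t 9.5167 tool 133.0 ptr 105.68 105.47 mark 140.0
```

>>> {"op": "play_rows", "data": {"increments": [[0,0.038,0,0,-1],[0,0.076,0,0,-1],[0,0.114,0,0,-1],[0,0.152,0,0,-1],[0,0.19,0,0,-1]]}}

```text
t: 9.98
tcp_pos: [507.6, 159.8, 41.3]
ee_rot: [-0.018, 1.0, 0.0, -0.0]
force: [-0.0, -0.3, 0.4]
gripper_width: 0.995
grip_force: 0.0
```

```bash
python3 m.py 8
```

```text
t 9.9833 tool 140.6 ptr 112.4 112.45 mark 140.05
t 10.0333 tool 140.8 ptr 113.06 113.09 mark 139.99
t 10.0833 tool 140.7 ptr 113.59 113.59 mark 139.99
t 10.1333 tool 140.5 ptr 114.05 114.13 mark 140.01
t 10.1833 tool 140.5 ptr 114.41 114.49 mark 139.96
t 10.2333 tool 140.4 ptr 114.76 114.68 mark 139.97
t 10.2833 tool 140.4 ptr 115.41 115.28 mark 139.89
t 10.3333 tool 140.4 ptr 115.88 115.63 mark 139.99
```

>>> {"op": "play_rows", "data": {"increments": [[0,0.029,0,0,-1],[0,0.058,0,0,-1],[0,0.087,0,0,-1],[0,0.116,0,0,-1],[0,0.145,0,0,-1],[0,0.174,0,0,-1],[0,0.203,0,0,-1],[0,0.232,0,0,-1],[0,0.261,0,0,-1]]}}

```text
t: 11.13
tcp_pos: [507.2, 170.1, 41.3]
ee_rot: [-0.019, 1.0, 0.0, -0.0]
force: [-0.3, -0.5, -0.4]
gripper_width: 1.002
grip_force: 0.1
```

```bash
python3 m.py 6
```

```text
t 11.1333 tool 151.0 ptr 120.89 120.85 mark 139.98
t 11.1833 tool 151.1 ptr 121.72 121.8 mark 139.99
t 11.2333 tool 151.0 ptr 122.37 122.41 mark 140.0
t 11.2833 tool 151.0 ptr 122.56 122.7 mark 140.0
t 11.3333 tool 150.9 ptr 123.13 123.15 mark 140.0
t 11.3833 tool 150.9 ptr 124.07 124.08 mark 139.96
```

>>> {"op": "play_rows", "data": {"increments": [[0,0,0,0,-1],[0,0,0,0,-1],[0,0,0,0,-1],[0,0,0,0,-1],[0,0,0,0,-1],[0,0,0,0,-1],[0,0,0,0,-1],[0,0,0,0,-1],[0,0,0,0,-1],[0,0,0,0,-1]]}}

```text
t: 12.27
tcp_pos: [507.3, 170.0, 41.3]
ee_rot: [-0.018, 1.0, 0.0, 0.0]
force: [-1.6, -0.3, 0.4]
gripper_width: 1.0
grip_force: 0.0
```

```bash
python3 m.py 3
```

```text
t 12.2667 tool 150.8 ptr 129.95 129.85 mark 140.06
t 12.3167 tool 150.9 ptr 130.16 130.17 mark 140.06
t 12.3667 tool 150.9 ptr 130.49 130.25 mark 139.97
```

>>> {"op": "play_rows", "data": {"increments": [[0,0.025,0,0,-1],[0,0.05,0,0,-1],[0,0.075,0,0,-1],[0,0.1,0,0,-1],[0,0.125,0,0,-1],[0,0.15,0,0,-1],[0,0.17,0,0,-1],[0,0.19,0,0,-1],[0,0.19,0,0,-1],[0,0.19,0,0,-1]]}}

```text
t: 13.25
tcp_pos: [506.9, 177.7, 41.3]
ee_rot: [-0.019, 1.0, 0.0, 0.0]
force: [-0.6, -1.4, 0.3]
gripper_width: 1.003
grip_force: 0.0
```

```bash
python3 m.py 4
```

```text
t 13.25 tool 158.5 ptr 131.36 131.41 mark 140.02
t 13.3 tool 158.5 ptr 131.35 131.51 mark 139.91
t 13.35 tool 158.4 ptr 131.3 131.44 mark 140.03
t 13.4 tool 158.4 ptr 131.34 131.45 mark 140.0
```

>>> {"op": "play_rows", "data": {"increments": [[0,0.017,0,0,-1],[0,0.034,0,0,-1],[0,0.051,0,0,-1],[0,0.068,0,0,-1],[0,0.085,0,0,-1],[0,0.102,0,0,-1],[0,0.102,0,0,-1],[0,0.102,0,0,-1],[0,0.102,0,0,-1],[0,0.102,0,0,-1]]}}

```text
t: 14.28
tcp_pos: [506.8, 181.7, 41.3]
ee_rot: [-0.018, 1.0, 0.0, 0.0]
force: [0.6, 0.0, -0.1]
gripper_width: 0.999
grip_force: 0.0
```

```bash
python3 m.py 4
```

```text
t 14.2833 tool 162.5 ptr 136.19 136.12 mark 140.0
t 14.3333 tool 162.5 ptr 136.52 136.55 mark 140.03
t 14.3833 tool 162.5 ptr 136.64 136.88 mark 139.98
t 14.4333 tool 162.5 ptr 137.38 137.29 mark 140.0
```

>>> {"op": "play_rows", "data": {"increments": [[0,0,0,0,-1],[0,0,0,0,-1],[0,0,0,0,-1],[0,0,0,0,-1],[0,0,0,0,-1],[0,0,0,0,-1],[0,0,0,0,-1],[0,0,0,0,-1]]}}

```text
t: 15.15
tcp_pos: [506.8, 181.7, 41.3]
ee_rot: [-0.018, 1.0, 0.0, 0.0]
force: [0.4, -0.0, -0.4]
gripper_width: 1.001
grip_force: 0.0
```

```bash
python3 m.py 4; python3 - <<'E'
from cell import r,vision
from h import *
d={n:vision.camera(n) for n in("top","scene")}
B={"top":(235,180,300,225),"scene":(335,150,395,195)}
q={(n,k):quad(d[n],k,B[n]) for n in B for k in("red","yellow")}
for k in("red","yellow"): 
    a=tri(d,q["top",k].mean(0),q["scene",k].mean(0));print(k,a.round(1),(a@yh).round(1))
a=d["top"]["image"][180:225,235:295,::-1];b=d["scene"]["image"][145:195,335:395,::-1]
cv2.imwrite("pics/fin.png",cv2.resize(np.vstack([a,b]),None,fx=6,fy=6,interpolation=cv2.INTER_CUBIC))
E
```

```text
t 15.15 tool 162.5 ptr 140.36 140.27 mark 140.02
t 15.2 tool 162.5 ptr 140.12 139.92 mark 140.04
t 15.25 tool 162.5 ptr 140.75 140.32 mark 140.05
t 15.3 tool 162.5 ptr 140.83 140.52 mark 139.98
red [600.6 164.   44.7] 141.3
yellow [647.  166.4  44.3] 142.0
```

View pics/fin.png

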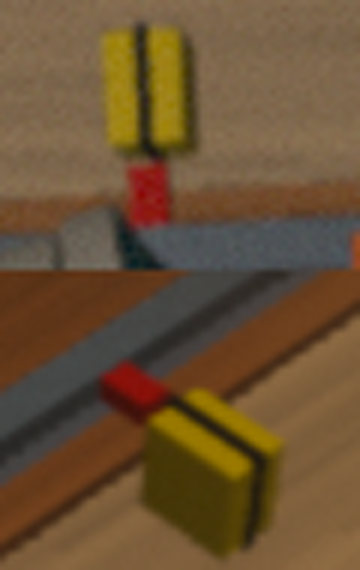

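In both views the red pointer lines up with the black line, in the top crop at (150,195) against (145,90), and the fingers are clear of both bumpers. Next I'll centre the tool in the bay and lift out.

>>> {"op": "play_rows", "data": {"increments": [[0,-0.15,0,0,-1],[0,-0.35,0,0,-1],[0,-0.48,-0.1,0,-1],[0,-0.5,-0.5,0,-1],[0,-0.5,-1.0,0,-1],[0,-0.5,-1.6,0,-1],[0,-0.5,-2.3,0,-1],[0,-0.5,-3.0,0,-1],[0,-0.5,-3.7,0,-1],[0,-0.5,-4.2,0,-1]]}}

```text
t: 16.28
tcp_pos: [508.0, 161.1, 212.7]
ee_rot: [-0.018, 1.0, 0.0, 0.002]
force: [0.2, 0.1, 0.2]
gripper_width: 0.998
grip_force: 0.0
```

```bash
python3 m.py 3; python3 - <<'E'
from cell import r,vision
from h import *
st(r)
c=vision.camera("wrist");cv2.imwrite("pics/w.png",c["image"][:,:,::-1])
E
```

```text
t 16.2833 tool 141.9 ptr 139.67 138.72 mark 139.98
t 16.3333 tool 142.2 ptr 140.28 139.03 mark 139.99
t 16.3833 tool 142.2 ptr 140.42 139.02 mark 139.96
t 16.4333 s 142.1 x 514.1 z 211.5 F 0.62 [-0.58  0.6  -1.16] w 0.9967704856438726
turn err deg 0.07
```

View pics/w.png

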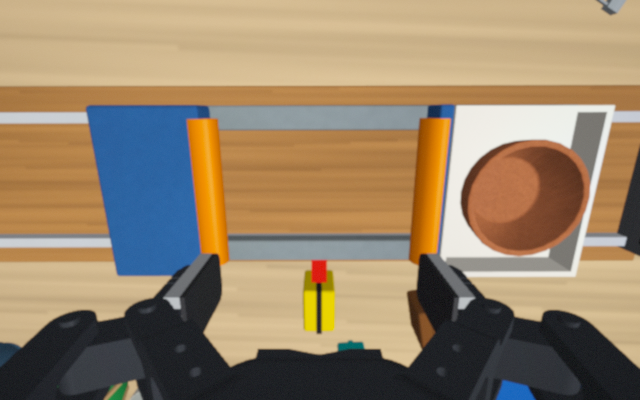

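In the wrist view the pointer at (319,270) sits exactly on the black line at column 319, and the gripper is clear. I'll check that it stays still, then hand in.

>>> {"op": "play_rows", "data": {"increments": [[0,0,0,0,-1],[0,0,0,0,-1],[0,0,0,0,-1],[0,0,0,0,-1],[0,0,0,0,-1],[0,0,0,0,-1]]}}

```text
t: 16.98
tcp_pos: [507.5, 161.7, 209.0]
ee_rot: [-0.019, 1.0, -0.0, -0.0]
force: [0.2, 0.8, 0.2]
gripper_width: 1.0
grip_force: 0.0
```

```bash
python3 - <<'E'
from cell import r,vision
from h import *
def m():
    c=vision.camera("wrist");p=quad(c,"red",(300,255,340,285));y=quad(c,"yellow",(295,265,345,335));return p.mean(0).round(2),np.percentile(p[:,0],[2,98]).mean(),np.percentile(y[:,0],[2,98]).mean()
for _ in range(4): a=m();[vision.camera("top") for _ in range(3)];print(a)
b=m();print(b)
if abs(b[0][0]-a[0][0])<.3: print(r.job_done())
E
```

```text
(array([318.29, 273.34]), np.float64(318.25), np.float64(318.375))
(array([318.32, 273.05]), np.float64(318.25), np.float64(318.25))
(array([318.3 , 272.95]), np.float64(318.25), np.float64(318.25))
(array([318.31, 273.04]), np.float64(318.25), np.float64(318.25))
(array([318.29, 273.09]), np.float64(318.25), np.float64(318.25))
the job is handed in; nothing more can be done
None
```

The job is handed in at about 18 s: the trolley went onto the green plate at about 15 cm/s (measured just before it), was braked off the rear bumper and nudged gently forward, and now stands still with its pointer on the black line to within the camera's resolution, the gripper clear above it.

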